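# Lock the mail wagon's wheel with its castle nut and cross pin

## Task

Tighten the castle nut on the mail wagon's wheel clockwise until you feel it go snug, then carry on tightening just as far as the next slot that lines up with the hole across the axle, without overshooting and backing off. Then take the cross pin by its wooden head and slide it gently, without forcing it, through slot and axle until the head rests fully home against the nut, and let go. Leave the other toys in the tray where they are.

Things in the scene. Friction and masses are not known exactly. Their poses are not given: they have to be found in the camera images.
- wagon: Red wooden toy mail wagon on its side, immovable in a plywood cradle 160 x 240 mm; origin at the centre of the cradle's underside, 4 mm up on the clear tray (rim 22 mm). Two wooden wheels, 72 mm across, lie flat along its -x edge, tops 118 mm above the origin; the -y one has a dome cap; on the +y one are a boss (34 mm across, 14 high) and the castle nut round an upright axle end.
- hole (a point): Centre of the 9 x 9 mm cross hole through the upright steel axle end, 158 mm above the wagon's origin. The hole runs level along this frame's x, clean through the axle, which is 18 mm across and rises 13 mm above the hole's centre. z is the axle (up).
- nut: Aluminium castle nut on the axle: hexagon 42 mm across flats, from 2 to 20 mm above the origin, and on it a round crown 38 mm across, up to 36 mm, with six open-topped slots 10 mm wide, 60 degrees apart, one above the middle of each flat. Origin on the axle, 28 mm below the hole's centre; z up, x along one slot. The hexagon's underside is 16 mm above the wheel. Tightens clockwise seen from above.
- nut_grip (a point): On the axle at the middle of the hexagon's height: where to take the nut by two flats. Turning it clockwise takes under 0.1 N m for the first 0.2 to 0.9 rad; then the nut becomes snug, at a place that cannot be seen and that differs every time, and from there on it takes 0.9 to 1 N m (a hand standing still feels only about half). It turns in place and stays where it is left.
- slot_a (a point): On the nut's axis at the height of the hole's centre; x runs along the first of the three pairs of opposite slots. The right slot lines up 0.25 to 0.8 rad after the nut has become snug; another slot may line up before that, while the nut is still loose: that one is wrong. The slots' floors are 5 mm below the hole's centre.
- slot_b (a point): The same point; x runs along the second pair of slots, 60 degrees on.
- slot_c (a point): The same point; x runs along the third pair of slots, 120 degrees on.
- gap (a joint): Air left between nut and washer, in m: 0 when the nut bears on the washer, 0.32 mm more for every rad the nut is slack (0.3 mm at most). Far smaller than the error of the reading.
- squash (a joint): How far the nut has pressed the washer down since it became snug, in m: 0 before, then 0.32 mm for every rad the nut is turned on. Far smaller than the error of the reading.
- pin: Cross pin standing on the tray, 35 g: a pale wooden block head 30 mm long (x), 14 wide (y), 44 tall, and a round aluminium shaft, 7 mm thick and 46 mm long, that juts level from the head's +x face 14 mm above its underside; its last 8 mm taper to 3 mm. Origin at the centre of the head's underside, x towards the shaft's tip. Take the head by its 14 mm width, by the upper part.
- pin_mid (a point): Point on the shaft's axis, 21 mm in front of the head's +x face; x towards the tip. It comes to the hole's centre when the pin is fully home: head against a flat of the nut's hexagon, beside the crown, its underside 4 to 6 mm below the hexagon's top. The pin may enter from either end of the hole and sits with 1 mm play.
- helicopter: blue plastic toy helicopter, about 170 mm long with 150 mm rotor, 90 mm tall; origin under the cabin on its underside. A bystander: leave it alone.
- tunnel: glass marble tunnel: a clear tube 62 mm across and 130 mm long lying on two wooden feet, 72 mm tall; origin at the centre of its underside. A bystander: leave it alone.
- station: wooden music box shaped like a station with a grey pitched roof and a round turning knob on its front, 80 x 125 mm, 100 mm tall; origin at the centre of its underside. A bystander: leave it alone.
- gate: small aluminium crossing gate: a 50 x 60 mm base, a post 82 mm tall and a level arm 140 mm long; origin at the centre of the base's underside. A bystander: leave it alone.
- spare_wheel: loose spare wooden wheel lying flat, 72 mm across, 16 mm thick, with a plain 20 mm hole; origin at the centre of its underside. A bystander: leave it alone.
- plain_nut: spare plain hexagon nut without slots, 30 mm across flats, 14 mm tall, lying flat; origin at the centre of its underside. A bystander: leave it alone.
- parcel: wooden toy parcel 50 x 35 x 14 mm lying flat; origin at the centre of its underside. A bystander: leave it alone.

How it is judged:
On the way, in this order (a step that is already met when the one before it is completed fails the run):
1. the nut has been tightened past snug, by less than one slot spacing, and a slot lines up with the cross hole (value of joint squash between 5e-05 and 0.00036 m and value of joint gap below 4e-05 m and angle between the x axis of any of slot_a, slot_b, slot_c and the x axis of hole, either way round below 0.12 rad), for 0.2 s.
2. the cross pin is fully home through slot and axle (distance between pin_mid and hole below 0.004 m and angle between the x axis of pin and the x axis of hole, either way round below 0.15 rad), for 0.2 s.
At the end, for the whole second after the job is handed in: Nut bearing on the washer (at most 7 degrees slack), 9 to 64 degrees past snug, a slot within 7 degrees of the cross hole; pin through it, mid mark within 4 mm of the hole's centre, shaft within 0.15 rad of the hole's direction, at rest; nut and pin let go; other toys within 30 mm of their places (all of step 1 and all of step 2 and linear speed of pin below 0.01 m/s and contact force between each of pin, nut and the fingers below 0.05 N); the robot touches nothing.
It fails at once if the nut is overtightened: more than 64 degrees past snug, so beyond the next slot (value of joint squash above 0.00036 m).
It fails at once if the pin is forced: more than 25 N against the nut or the axle (contact force between pin and nut above 25 N or contact force between pin and wagon above 25 N).
It fails at once if the hand pushes the wagon with more than 25 N (contact force between the fingers and wagon above 25 N).
It fails at once if a bystander is moved by more than 30 mm (distance of any of helicopter, tunnel, station, gate, spare_wheel, plain_nut, parcel from where it was at the start of the episode above 0.03 m).
It also fails if it takes over 61 s, if anything falls off the work surface, if the arm or the gripper's body presses on something with over 40 N, if the wrist force passes 120 N, or if a joint passes its speed limit or range.

## Robot

A 6-joint arm with a two-finger parallel gripper is mounted at the origin on the work surface. World frame = base frame: x ahead of the robot, y to its left, z up, the work surface at z = 0. Lengths are in m, angles in rad, forces in N, time in s.
With the tool pointing down it reaches from about 0.3 to 0.775 m from the base axis. Payload 14.6 kg.
Tool frame: the origin (TCP) lies at the very end of the fingers, on their centre line; the grasp point (between the pads) lies 19 mm behind it; z points along the fingers, y is the direction in which the jaws open and shut (so a half turn about z gives the same grasp; the last joint's range is limited). The gripper opens to 94 mm and grips with 3 to 60 N. Pads are 16 mm wide; open, the fingers measure 119 mm over their backs; the gripper's body (75 mm by 177 mm) begins 78 mm behind the grasp point.
Start: joints at [1.04, 0.3, 1.521, -0, 1.321, -0.067], TCP at [0.246, 0.492, 0.205] pointing down, gripper open.
Joint ranges: [-3.03, 3.03], [-0.79, 2.21], [0.23, 2.52], [-1.04, 4.18], [0, 3.07], [-2.55, 2.55]. Speed limits (rad/s): [2.22, 2.22, 2.57, 3.14, 3.14, 3.14].

## Interface

Orientations are given as [roll, pitch, yaw] about the fixed x, y, z axes, in that order (R = Rz(yaw) Ry(pitch) Rx(roll)).
In Python, from station import status, camera, ctrl gives the robot as it stands. The module is installed in compiled form; this text tells all that it offers.
- The arm moves only by the shell command python3 -m jog 'ROWS' [FORCE]. ROWS is JSON, a list of rows, each a list of 7 numbers: the shift along the tool's x, y, z each as a share of 1000 mm, from -1 to 1, then the turn, a rotation vector about the tool's x, y, z each as a share of pi/2 rad, from -1 to 1, then the opening, from -1 (shut) to 1 (fully open), so that 0 is half open. A call has 1 to 20 rows; each row is the pose to reach, as a shift and turn from the pose measured when the call began, along the tool's axes at that moment; what a row does not reach only later rows make up. A row lasts 1/10 s, in which the tool goes at most 50 mm and 8.59 degrees, less where a joint would pass 70% of its speed; a pose out of reach is approached as far as the arm can. A call with a number of a shift or a turn outside -1 to 1 is refused whole. A call with a gripper value outside its range is refused whole. The fingers move at their own pace and stop on an object; FORCE is the grip in N (left out, the last holds). Time passes only in rows, so rows that repeat a pose let the fingers close. It gives the time, the measured TCP pose, the force and the opening at its end, in the units of the state.
- status.get_obs(): the state, without advancing time (a new reading comes with each control period).
- camera(name): name is "scene" or "top" or "wrist"; returns a dict with "image" (420x560x3 uint8, red, green, blue), "fx", "fy", "cx", "cy" (pixels), "world_from_camera" (4x4, takes a point from camera to world coordinates). Camera axes: x right, y down, z forward; pixel columns grow to the right and rows downward; lengths in m; the calibration is good to about 2 mm. A picture is of the moment at which its call begins. There is no depth.
- ctrl.hand_in(): hands the job in, once; it reports no verdict.
The state is a dict: "time_s": time; "qpos": joint angles; "joint_vel": joint speeds; "tau": joint torques, N m; "ee_pos": TCP position; "eef_rot": TCP orientation; "force": force on the tool from outside, world axes, zero at the start; "moment": the same for the moment, N m; "grip_width": finger opening in m.
Only numpy, scipy, OpenCV 4.12 (cv2) and the standard library are available. Lean on these libraries where they do the work, as an engineer would, in place of code of your own. Each camera call takes 0.05 s, during which the arm holds its last target.

## Working session

There is one attempt and no reset: what is moved stays moved. The work goes in short steps, Python scripts to look and compute and a shell command to move; the robot and the scene stay as the last step left them, time stands still between calls to the robot, and variables do not carry over. Pictures are saved under pics/ and viewed, and the job is handed in when it is done.

```bash
mkdir -p pics
cat > h.py <<'E'
import numpy as np, cv2
from station import status, camera, ctrl
def snap(name, f):
    c=camera(name); cv2.imwrite('pics/'+f+'.png', c['image'][:,:,::-1]); np.savez('pics/'+f+'.npz', **c); return c
def load(f): return dict(np.load('pics/'+f+'.npz'))
def ray(c,u,v):
    T=c['world_from_camera']; d=T[:3,:3]@np.array([(u-c['cx'])/c['fx'],(v-c['cy'])/c['fy'],1.]); return T[:3,3],d
def onz(c,u,v,z):
    o,d=ray(c,u,v); return o+d*(z-o[2])/d[2]
def proj(c,p):
    T=np.linalg.inv(c['world_from_camera']); q=T[:3,:3]@np.array(p)+T[:3,3]; return c['fx']*q[0]/q[2]+c['cx'],c['fy']*q[1]/q[2]+c['cy']
E
python3 - <<'E'
from h import *
for n in ('scene','top','wrist'): 
    c=snap(n,n+'0'); print(n,c['fx'],c['world_from_camera'].round(3).tolist())
print(status.get_obs())
E
```

```text
scene 531.3079576525928 [[0.842, 0.367, -0.395, 1.177], [0.539, -0.563, 0.626, -0.949], [0.008, -0.74, -0.673, 1.183], [0.0, 0.0, 0.0, 1.0]]
top 384.8895611331474 [[-0.026, -0.988, 0.153, 0.438], [-1.0, 0.025, -0.012, 0.023], [0.008, -0.153, -0.988, 0.998], [0.0, 0.0, 0.0, 1.0]]
wrist 323.07511751971623 [[0.447, 0.861, 0.243, 0.175], [0.894, -0.43, -0.122, 0.527], [-0.001, 0.272, -0.962, 0.382], [0.0, 0.0, 0.0, 1.0]]
{'time_s': 0.15, 'qpos': array([ 1.04041217e+00,  3.00374194e-01,  1.52142230e+00, -2.72623727e-06,
        1.32070255e+00, -6.66270685e-02]), 'joint_vel': array([-0.00021496, -0.00155459, -0.00334953,  0.00151899, -0.0006227 ,
       -0.0009471 ]), 'tau': array([ 5.68532978e-04, -5.31958258e+01, -3.52820814e+01,  7.08011398e-02,
        2.36225640e-02, -1.05939500e-04]), 'ee_pos': array([0.24593876, 0.49173066, 0.20500666]), 'eef_rot': array([-3.14068810e+00, -5.77106660e-05,  2.67783622e+00]), 'force': array([ 0.3146796 ,  0.40597292, -0.5348594 ]), 'moment': array([ 0.03124678, -0.01143438, -0.01611806]), 'grip_width': 0.09401561752042446}
```

View pics/scene0.png

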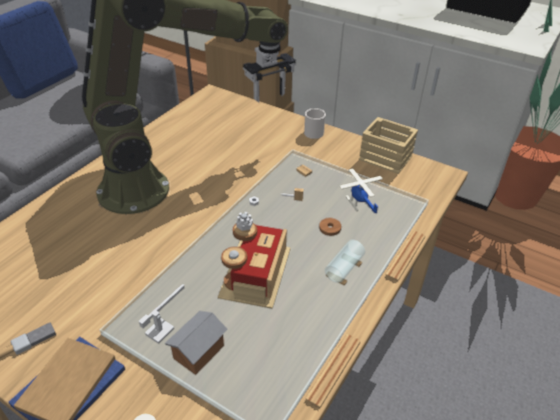

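View pics/top0.png

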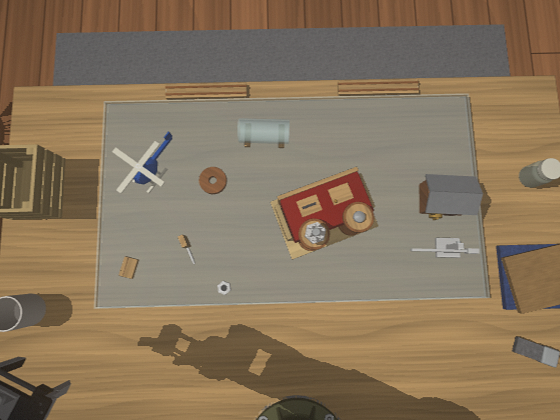

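View pics/wrist0.png

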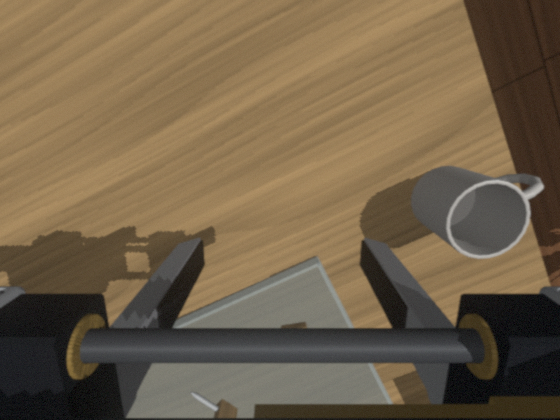

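The top view shows the castle nut near (315,233), the dome-cap wheel at (358,217), and the pin with its head at (184,241) and tip at (193,263). I'll zoom in on both.

Run:
```python
from h import *
im=cv2.imread('pics/top0.png')
a=cv2.resize(im[165:270,260:390],None,fx=5,fy=5,interpolation=cv2.INTER_CUBIC)[:, :]
cv2.imwrite('pics/z1.png',a)
b=cv2.resize(im[225:275,165:215],None,fx=10,fy=10,interpolation=cv2.INTER_CUBIC)
cv2.imwrite('pics/z2.png',b)
c=load('top0'); print(onz(c,315,233,.19),onz(c,315,233,.16),onz(c,184,241,.048),onz(c,193,263,.018),onz(c,223,287,.018))
```

```text
[ 0.50876098 -0.048503    0.19      ] [ 0.511402   -0.05114468  0.16      ] [0.50971429 0.26205491 0.048     ] [0.45609021 0.24625242 0.018     ] [0.39485204 0.1709734  0.018     ]
```

View pics/z1.png

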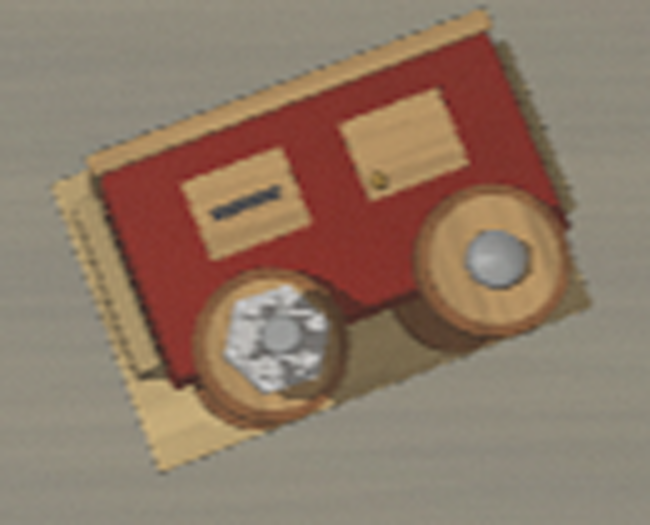

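View pics/z2.png

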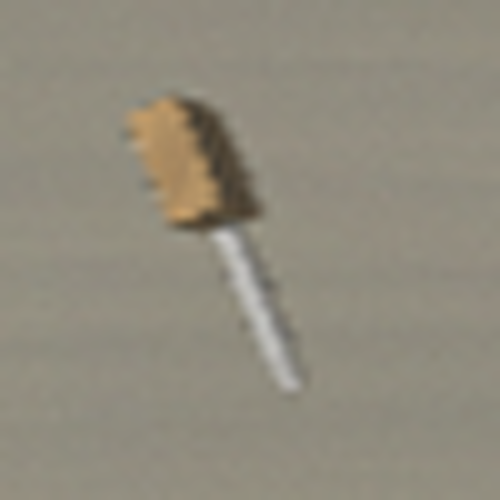

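```bash
cat >> h.py <<'E'
from scipy.spatial.transform import Rotation as R
def plan(pos, yaw, rp=(np.pi,0)):
    o=status.get_obs(); R0=R.from_euler('xyz',o['eef_rot']); R1=R.from_euler('xyz',[rp[0],rp[1],yaw])
    d=R0.inv().apply(np.array(pos)-o['ee_pos']); w=(R0.inv()*R1).as_rotvec()/(np.pi/2)
    print('shift',d.round(4),'turn',w.round(4),'dist',np.linalg.norm(d).round(3))
E
python3 - <<'E'
from h import *
c=load('top0'); p=onz(c,316.6,231.6,.175); print(p)
plan([p[0],p[1],.28],2.4)
plan([.42,.22,.30],2.6)
E
```

```text
[ 0.51300091 -0.05336981  0.175     ]
shift [-0.4827 -0.3681 -0.0747] turn [-0.0006  0.      0.1769] dist 0.612
shift [-0.2772 -0.1653 -0.0949] turn [-0.0006 -0.      0.0496] dist 0.336
```

```bash
python3 -m jog '[[0,0,-0.05,0,0,0,1],[-0.03,-0.02,-0.095,0,0,0,1],[-0.07,-0.05,-0.095,0,0,0.02,1],[-0.11,-0.08,-0.095,0,0,0.04,1],[-0.15,-0.11,-0.095,0,0,0.06,1],[-0.19,-0.14,-0.095,0,0,0.08,1],[-0.23,-0.17,-0.095,0,0,0.10,1],[-0.27,-0.20,-0.095,0,0,0.12,1],[-0.31,-0.23,-0.095,0,0,0.14,1],[-0.35,-0.26,-0.095,0,0,0.16,1],[-0.39,-0.29,-0.09,0,0,0.177,1],[-0.43,-0.325,-0.085,0,0,0.177,1],[-0.46,-0.355,-0.08,0,0,0.177,1],[-0.483,-0.368,-0.075,-0.0006,0,0.177,1],[-0.483,-0.368,-0.075,-0.0006,0,0.177,1],[-0.483,-0.368,-0.075,-0.0006,0,0.177,1]]' 20
python3 - <<'E'
from h import *
snap('wrist','w1'); o=status.get_obs(); print(o)
E
```

```text
time_s: 1.75
ee_pos: [0.5132, -0.0536, 0.2799]
eef_rot: [-3.141, -0.001, 2.399]
force: [0.1, 0.8, -0.3]
grip_width: 0.094
{'time_s': 1.8, 'qpos': array([-1.73938770e-01,  1.75168453e-01,  1.50154048e+00,  2.02745643e-04,
        1.46510828e+00, -1.00303083e+00]), 'joint_vel': array([ 0.01753972, -0.01513444,  0.00210091, -0.00088909,  0.00139581,
       -0.00075163]), 'tau': array([-1.30639907e+00, -4.59911406e+01, -3.66712868e+01, -1.05943938e-02,
        4.31979855e-02, -3.54823668e-02]), 'ee_pos': array([ 0.51311457, -0.0529455 ,  0.28029542]), 'eef_rot': array([ 3.14154343e+00, -2.97740899e-04,  2.39986699e+00]), 'force': array([-0.40715511,  0.2718053 ,  0.3266277 ]), 'moment': array([ 0.02384947, -0.04520901, -0.01693973]), 'grip_width': 0.09383457185693334}
```

View pics/w1.png

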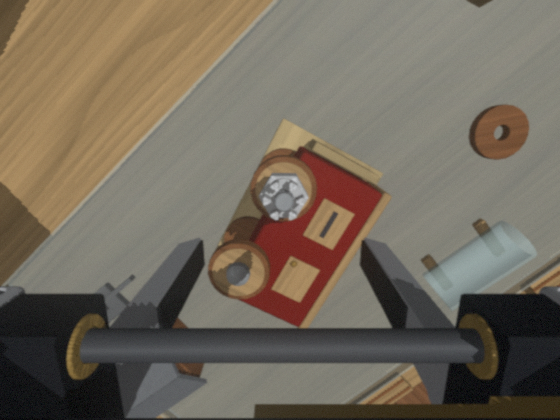

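The nut sits at about (285,197) and the second wheel at (239,271). I'll enlarge the nut and fit the two wheel tops.

Run:
```python
from h import *
c=load('w1'); im=cv2.imread('pics/w1.png')
cv2.imwrite('pics/z3.png',cv2.resize(im[155:235,245:325],None,fx=7,fy=7,interpolation=cv2.INTER_CUBIC))
cv2.imwrite('pics/z4.png',cv2.resize(im[110:335,195:400],None,fx=2.6,fy=2.6,interpolation=cv2.INTER_CUBIC))
t=load('top0')
for z in(.175,): print(onz(c,285,201,z), onz(t,316.6,231.6,z))
# red body mask edges
hsv=cv2.cvtColor(im,cv2.COLOR_BGR2HSV)
m=((hsv[...,1]>150)&((hsv[...,0]<6)|(hsv[...,0]>172))&(hsv[...,2]>60)).astype(np.uint8)
n,l,s,_=cv2.connectedComponentsWithStats(m); k=1+s[1:,4].argmax(); print(s[k])
cn=max(cv2.findContours((l==k).astype(np.uint8),0,1)[0],key=cv2.contourArea)
for e in(4,6,10): print(cv2.approxPolyDP(cn,e,True)[:,0].tolist())
```

```text
[ 0.51123974 -0.04857934  0.175     ] [ 0.51300091 -0.05336981  0.175     ]
[ 243  152  138  174 7315]
[[305, 152], [300, 157], [317, 182], [314, 203], [293, 221], [269, 221], [260, 227], [253, 240], [269, 258], [270, 278], [261, 292], [243, 299], [297, 325], [380, 196]]
[[305, 152], [300, 157], [317, 182], [314, 203], [293, 221], [260, 227], [253, 240], [269, 258], [270, 278], [243, 299], [297, 325], [380, 196]]
[[305, 152], [314, 203], [260, 227], [270, 278], [243, 299], [297, 325], [380, 196]]
```

View pics/z3.png

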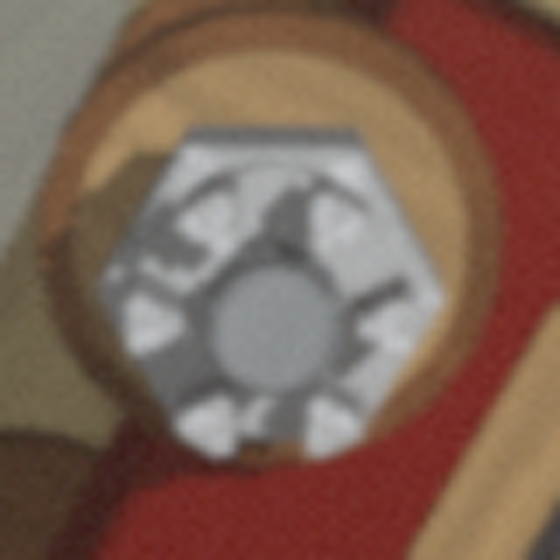

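View pics/z4.png

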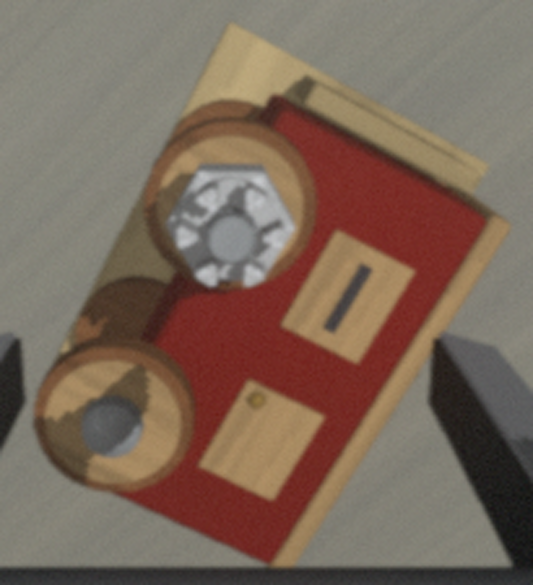

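Run:
```python
from h import *
c=load('w1'); t=load('top0')
def yaw(c,a,b,z): d=onz(c,*b,z)-onz(c,*a,z); return np.degrees(np.arctan2(d[1],d[0])), np.linalg.norm(d)
for z in (.07,.1,.12):
  for a,b in (((380,196),(297,325)),((305,152),(380,196)),((243,299),(297,325))): print(z,yaw(c,a,b,z))
# red edge fits in both images with line fits
for f in('w1','top0'):
  c=load(f); im=c['image'][:,:,::-1].copy(); hsv=cv2.cvtColor(im,cv2.COLOR_BGR2HSV)
  m=((hsv[...,1]>140)&((hsv[...,0]<6)|(hsv[...,0]>172))&(hsv[...,2]>50)).astype(np.uint8)
  n,l,s,_=cv2.connectedComponentsWithStats(m); k=1+s[1:,4].argmax()
  if f=='top0': 
     ks=[i for i in range(1,n) if 260<s[i,0]<390 and 160<s[i,1]<270]; k=max(ks,key=lambda i:s[i,4])
  cn=max(cv2.findContours((l==k).astype(np.uint8),0,1)[0],key=cv2.contourArea)
  print(f,cv2.approxPolyDP(cn,4,True)[:,0].tolist()); 
  h=cv2.convexHull(cn)[:,0].astype(float); 
  P=cn[:,0].astype(float)
  # hull long edges -> fit
  for i in range(len(h)):
    a,b=h[i],h[(i+1)%len(h)]
    L=np.linalg.norm(b-a)
    if L<20: continue
    nrm=np.array([-(b-a)[1],(b-a)[0]])/L; q=P[(abs((P-a)@nrm)<1.5)&((P-a)@(b-a)/L>3)&((P-a)@(b-a)/L<L-3)]
    vx,vy,x,y=cv2.fitLine(q.astype(np.float32),cv2.DIST_L2,0,.01,.01).ravel()
    print(L,len(q),a,b,yaw(c,(x-20*vx,y-20*vy),(x+20*vx,y+20*vy),.11))
  # greys: axle top etc; circles of wheels
  g=cv2.cvtColor(im,cv2.COLOR_BGR2GRAY)
```

```text
0.07 (np.float64(-71.04774723250921), np.float64(0.2099179743198752))
0.07 (np.float64(17.52368284593651), np.float64(0.10802716234898467))
0.07 (np.float64(18.46725894412671), np.float64(0.08423500475735454))
0.1 (np.float64(-71.04774723250922), np.float64(0.19366447344234053))
0.1 (np.float64(17.523682845936502), np.float64(0.09966284965148668))
0.1 (np.float64(18.467258944126698), np.float64(0.07771286806001523))
0.12 (np.float64(-71.04774723250921), np.float64(0.18282880619065073))
0.12 (np.float64(17.52368284593649), np.float64(0.09408664118648802))
0.12 (np.float64(18.467258944126698), np.float64(0.0733647769284557))
w1 [[307, 151], [300, 158], [316, 178], [314, 203], [293, 221], [266, 218], [252, 239], [269, 258], [270, 278], [261, 292], [243, 299], [297, 325], [380, 197], [371, 186]]
133.98880550254935 108 [374. 207.] [302. 320.] (np.float64(109.25457590076455), np.float64(0.04920927454501991))
55.036351623268054 45 [294. 324.] [244. 301.] (np.float64(19.530465806783415), np.float64(0.050301200452377834))Traceback (most recent call last):
  File "<stdin>", line 23, in <module>
cv2.error: OpenCV(4.12.0) /io/opencv/modules/imgproc/src/linefit.cpp:50: error: (-215:Assertion failed) count > 0 in function 'fitLine2D_wods'
```

```bash
python3 -m jog '[[0,0,0,0,0,-0.09,1],[0,0,0.01,0,0,-0.18,1],[0,0,0.02,0,0,-0.27,1],[0,0,0.03,0,0,-0.333,1],[0,0,0.03,0,0,-0.333,1],[0,0,0.03,0,0,-0.333,1]]'
python3 - <<'E'
from h import *
c=snap('wrist','w2'); im=cv2.imread('pics/w2.png')
print(status.get_obs()['ee_pos'],status.get_obs()['eef_rot'])
u,v=map(int,proj(c,[.512,-.051,.175])); print(u,v)
cv2.imwrite('pics/z5.png',cv2.resize(im[v-50:v+50,u-50:u+50],None,fx=6,fy=6,interpolation=cv2.INTER_CUBIC))
E
```

```text
time_s: 2.4
ee_pos: [0.5131, -0.0522, 0.251]
eef_rot: [3.141, 0.0, 2.921]
force: [0.0, 0.3, 0.1]
grip_width: 0.0939
[ 0.51318587 -0.05236969  0.25114784] [3.14133821e+00 8.52403723e-04 2.92093101e+00]
283 214
```

View pics/z5.png

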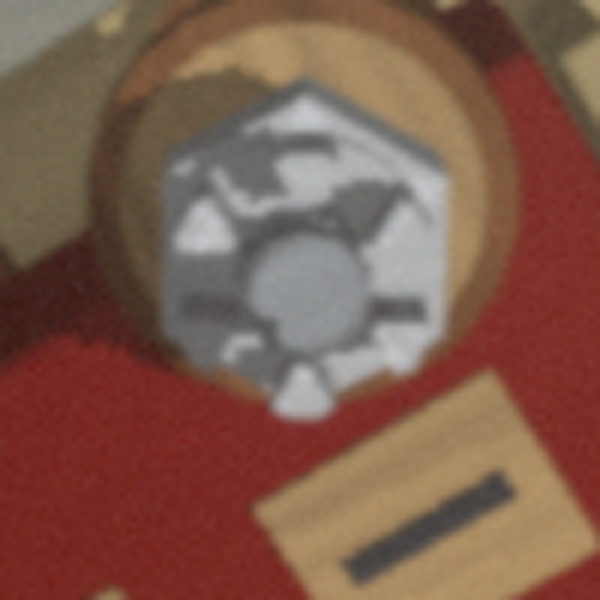

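View pics/w2.png

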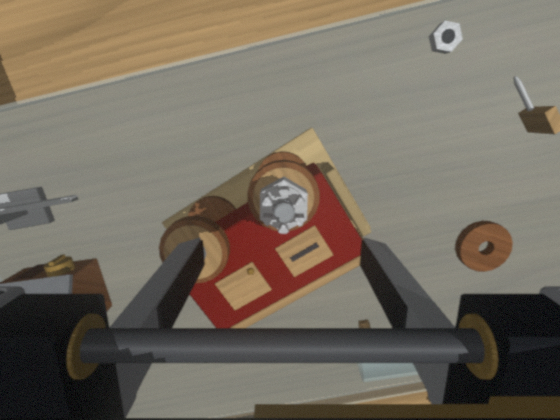

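Run:
```python
from h import *
a=load('w1');b=load('w2');t=load('top0');s=load('scene0')
print(onz(a,284.3-.4,201.4-.4,.175),onz(b,283.8,212.3,.175))
im=cv2.imread('pics/scene0.png'); cv2.imwrite('pics/z6.png',cv2.resize(im[200:280,210:290],None,fx=7,fy=7,interpolation=cv2.INTER_CUBIC))
# triangulate w1,w2
A=[];B=[]
for c,p in((a,(283.9,201)),(b,(283.8,212.3)),(t,(316.2,231.2))):
  o,d=ray(c,*p); d/=np.linalg.norm(d); M=np.eye(3)-np.outer(d,d); A.append(M);B.append(M@o)
print(np.linalg.solve(sum(A[:2]),sum(B[:2])),np.linalg.solve(sum(A),sum(B)))
print(onz(t,316.2,231.2,.175))
# hex left-right flat edges & flat rotation
print(proj(s,[.512,-.051,.175]))
```

```text
[ 0.51056722 -0.04931177  0.175     ] [ 0.51043653 -0.05026112  0.175     ]
[ 0.51183518 -0.0504189   0.16960079] [ 0.51482532 -0.05247426  0.15870796]
[ 0.51388214 -0.0525448   0.175     ]
(np.float64(244.4197790202607), np.float64(215.26245861535463))
```

View pics/z6.png

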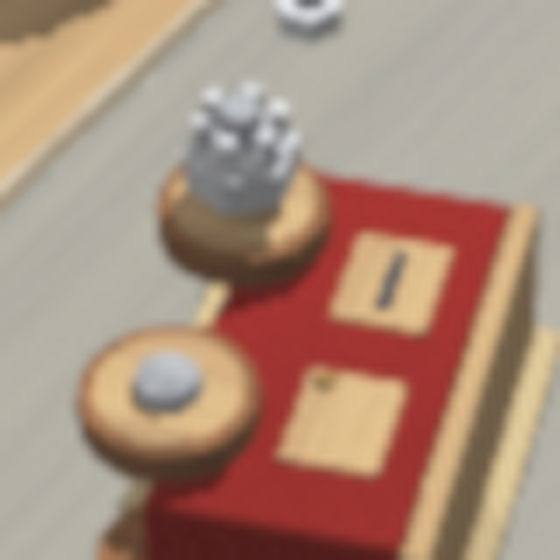

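Run:
```python
from h import *
plan([.5115,-.0505,.128],2.923)
```

```text
shift [0.0022 0.0014 0.1231] turn [ 0.0002  0.0005 -0.0013] dist 0.123
```

```bash
python3 -m jog '[[0.002,0.0014,0.04,0,0.0005,-0.001,1],[0.002,0.0014,0.08,0,0.0005,-0.001,1],[0.002,0.0014,0.11,0,0.0005,-0.001,0.5],[0.002,0.0014,0.12,0,0.0005,-0.001,0.2],[0.002,0.0014,0.123,0,0.0005,-0.001,0.1],[0.002,0.0014,0.123,0,0.0005,-0.001,0.1]]' 5; python3 -m jog '[[0,0,0,0,0,0,-0.02],[0,0,0,0,0,0,-0.15],[0,0,0,0,0,0,-0.3],[0,0,0,0,0,0,-0.3],[0,0,0,0,0,0,-0.3],[0,0,0,0,0,0,-0.3]]' 5;  python3 - <<'E'
from h import *
snap('wrist','w3'); o=status.get_obs(); print(o['ee_pos'],o['eef_rot'],o['force'],o['moment'],o['grip_width'])
E
```

```text
time_s: 3.05
ee_pos: [0.5123, -0.0506, 0.1294]
eef_rot: [3.141, 0.002, 2.922]
force: [-0.2, 0.3, -0.1]
grip_width: 0.0657
time_s: 3.65
ee_pos: [0.5127, -0.0508, 0.1302]
eef_rot: [3.141, 0.003, 2.922]
force: [-1.2, -1.2, 6.2]
grip_width: 0.0417
[ 0.51266718 -0.05081167  0.13021717] [3.14141180e+00 3.05893034e-03 2.92174880e+00] [-2.22070614 -2.26415595  6.36351431] [-0.27452644  0.16300545 -0.07400791] 0.04231239020779499
```

View pics/w3.png

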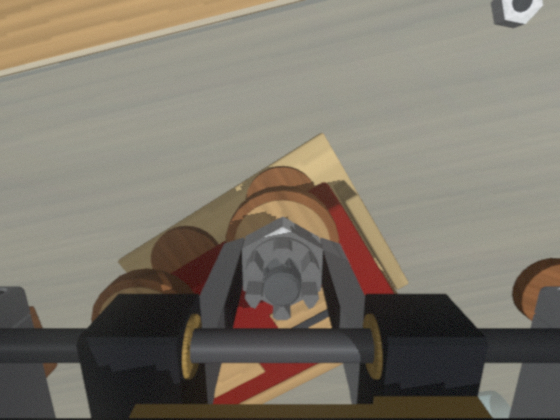

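```bash
python3 -m jog '[[0,0,0,0,0,0,-0.3],[0,0,0,0,0,0,-0.3],[0,0,0,0,0,0,-0.3],[0,0,0,0,0,0.02,-0.3],[0,0,0,0,0,0.04,-0.3],[0,0,0,0,0,0.06,-0.3],[0,0,0,0,0,0.08,-0.3],[0,0,0,0,0,0.10,-0.3]]' 60;  python3 - <<'E'
from h import *
o=status.get_obs(); print(o['ee_pos'],o['eef_rot'],o['force'],o['moment'],o['grip_width'])
c=load('w2'); im=c['image'][:,:,::-1].copy(); hsv=cv2.cvtColor(im,cv2.COLOR_BGR2HSV)
m=((hsv[...,1]>140)&((hsv[...,0]<6)|(hsv[...,0]>172))&(hsv[...,2]>50)).astype(np.uint8)
n,l,s,_=cv2.connectedComponentsWithStats(m); k=1+s[1:,4].argmax()
cn=max(cv2.findContours((l==k).astype(np.uint8),0,1)[0],key=cv2.contourArea)
P=cn[:,0].astype(float); ap=cv2.approxPolyDP(cn,5,True)[:,0].astype(float); print(ap.tolist())
for i in range(len(ap)):
    a,b=ap[i],ap[(i+1)%len(ap)]; L=np.linalg.norm(b-a)
    if L<40: continue
    nrm=np.array([-(b-a)[1],(b-a)[0]])/L; q=P[(abs((P-a)@nrm)<3)&((P-a)@(b-a)/L>6)&((P-a)@(b-a)/L<L-6)]
    vx,vy,x,y=cv2.fitLine(q.astype(np.float32),cv2.DIST_HUBER,0,.01,.01).ravel()
    d=onz(c,x+20*vx,y+20*vy,.11)-onz(c,x-20*vx,y-20*vy,.11); print(L,len(q),np.degrees(np.arctan2(d[1],d[0])))
E
```

```text
time_s: 4.5
ee_pos: [0.5126, -0.0509, 0.1303]
eef_rot: [3.141, 0.003, 2.763]
force: [-1.5, -0.1, 2.6]
grip_width: 0.0412
[ 0.51264885 -0.05087725  0.13028003] [3.14108071e+00 2.96302089e-03 2.76346035e+00] [-1.49475524 -0.08426593  2.63580273] [-0.16512783  0.19530675  0.13089157] 0.04117292197370942
[[321.0, 173.0], [314.0, 174.0], [317.0, 211.0], [286.0, 235.0], [262.0, 226.0], [247.0, 207.0], [218.0, 221.0], [229.0, 239.0], [228.0, 261.0], [189.0, 293.0], [217.0, 327.0], [229.0, 327.0], [360.0, 254.0], [361.0, 240.0]]
50.44799302251776 17 110.10900765049789
44.04543109109048 25 19.42073985432288
149.96666296213968 121 109.32875787647811
78.03204469959762 56 19.419881718917907
```

```bash
for i in 1; do python3 -m jog '[[0,0,0,0,0,0.03,-0.3],[0,0,0,0,0,0.06,-0.3],[0,0,0,0,0,0.09,-0.3]]' 60;  python3 -c "
from h import *
o=status.get_obs(); print(o['moment'],o['tau'][5])"; done
python3 -m jog '[[0,0,0,0,0,0.03,-0.3],[0,0,0,0,0,0.06,-0.3],[0,0,0,0,0,0.09,-0.3]]' 60;  python3 -c "
from h import *
o=status.get_obs(); print(o['moment'],o['tau'][5])"
```

```text
time_s: 4.8
ee_pos: [0.5126, -0.051, 0.1303]
eef_rot: [3.141, 0.003, 2.62]
force: [0.1, -1.5, 0.7]
grip_width: 0.0417
[-0.13637881  0.19469187  0.03308652] -0.9237798303365707
time_s: 5.1
ee_pos: [0.5126, -0.051, 0.1303]
eef_rot: [3.141, 0.003, 2.478]
force: [-0.2, 0.1, 1.3]
grip_width: 0.0415
[-0.16170141  0.16915966  0.87744084] -0.06778450682759285
```

```bash
python3 -m jog '[[0,0,0,0,0,0.02,-0.3],[0,0,0,0,0,0.04,-0.3],[0,0,0,0,0,0.06,-0.3],[0,0,0,0,0,0.08,-0.3]]' 60;  python3 -c "
from h import *
o=status.get_obs(); print(o['moment'],o['tau'][5])"
python3 -m jog '[[0,0,0,0,0,0.02,-0.3],[0,0,0,0,0,0.04,-0.3],[0,0,0,0,0,0.06,-0.3],[0,0,0,0,0,0.08,-0.3]]' 60;  python3 -c "
from h import *
o=status.get_obs(); print(o['moment'],o['tau'][5]); snap('wrist','w4')"
```

```text
time_s: 5.5
ee_pos: [0.5126, -0.051, 0.1303]
eef_rot: [3.141, 0.003, 2.353]
force: [-0.1, -1.5, 1.3]
grip_width: 0.0416
[-0.19899579  0.13627966  0.88361254] 0.24562379345297813
time_s: 5.9
ee_pos: [0.5125, -0.0511, 0.1303]
eef_rot: [3.141, 0.003, 2.227]
force: [-1.4, -1.7, 1.0]
grip_width: 0.0414
[-0.2567197   0.12438624  0.95843434] 0.2447713539004326
```

View pics/w4.png

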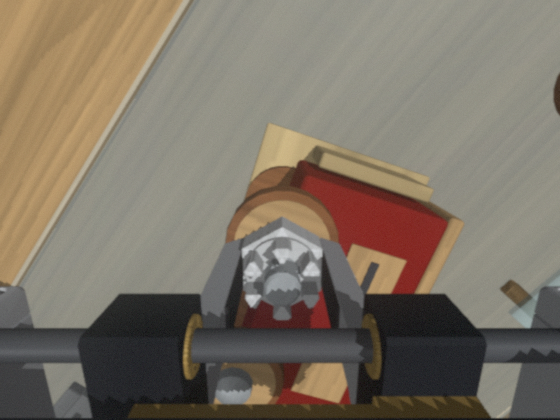

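The nut is turning with the jaws and is snug at about 0.9 N m. 0.32 rad is left to reach yaw 1.9085.

```bash
python3 -m jog '[[0,0,0,0,0,0.025,-0.3],[0,0,0,0,0,0.05,-0.3],[0,0,0,0,0,0.075,-0.3],[0,0,0,0,0,0.1,-0.3],[0,0,0,0,0,0.125,-0.3],[0,0,0,0,0,0.15,-0.3],[0,0,0,0,0,0.175,-0.3],[0,0,0,0,0,0.195,-0.3],[0,0,0,0,0,0.2,-0.3],[0,0,0,0,0,0.2,-0.3],[0,0,0,0,0,0.2,-0.3]]' 60;  python3 -c "
from h import *
o=status.get_obs(); print(o['moment'],o['eef_rot'])"
```

```text
time_s: 7.05
ee_pos: [0.5124, -0.0512, 0.1303]
eef_rot: [3.141, 0.003, 1.912]
force: [-2.1, -3.2, 2.7]
grip_width: 0.0415
[-0.39351037  0.53244453  0.81643339] [3.14057642e+00 2.93372022e-03 1.91198358e+00]
```

```bash
python3 -m jog '[[0,0,0,0,0,0,0.1],[0,0,0,0,0,0,0.3],[0,0,0,0,0,0,0.6],[0,0,-0.03,0,0,0,0.8],[0,0,-0.08,0,0,0,1],[0,0,-0.12,0,0,0,1],[0,0,-0.12,0,0,0,1],[0,0,-0.12,0,0,0,1]]' 20;  python3 -c "
from h import *
o=status.get_obs(); print(o['moment'],o['force'],o['eef_rot'],o['ee_pos']); c=snap('wrist','w5'); im=cv2.imread('pics/w5.png')
u,v=map(int,proj(c,[.512,-.051,.17]));print(u,v)
cv2.imwrite('pics/z7.png',cv2.resize(im[v-50:v+50,u-50:u+50],None,fx=6,fy=6,interpolation=cv2.INTER_CUBIC))
c=snap('top','top1'); c=snap('scene','scene1')"
```

```text
time_s: 7.85
ee_pos: [0.5122, -0.0508, 0.2503]
eef_rot: [3.14, 0.003, 1.912]
force: [-0.0, 0.3, -0.6]
grip_width: 0.0939
[-0.02729919  0.0212154  -0.02597221] [-0.01320952  0.28900229 -0.55112347] [3.13964693 0.0032838  1.91195256] [ 0.51222228 -0.05082213  0.25032134]
281 213
```

View pics/z7.png

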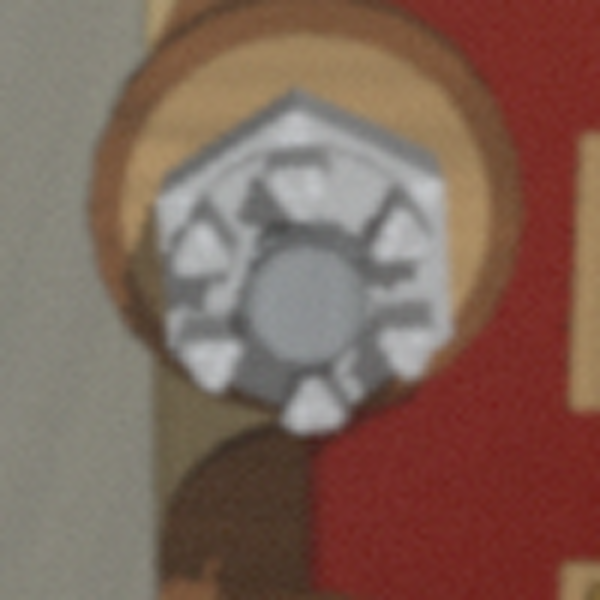

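View pics/w5.png

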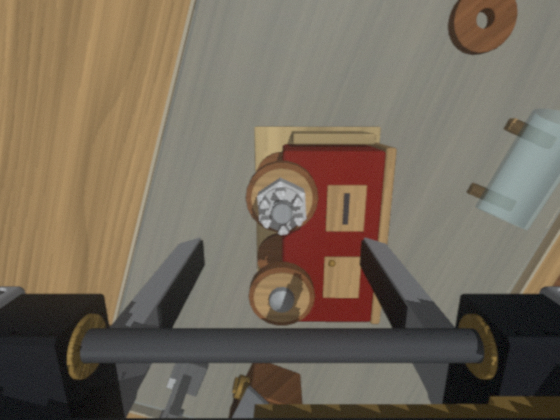

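The picture shows the nut about 4–5° short of the tool's angle: the flat edges lean from (155,200) to (167,330). The pads yielded under the snug torque. This is within tolerance but close to the edge, so I'll grip again square to the nut and turn on by that amount.

```bash
python3 -m jog '[[0,0,0.04,0,0,-0.045,1],[0,0,0.08,0,0,-0.045,1],[0,0,0.11,0,0,-0.045,0.5],[0,0,0.12,0,0,-0.045,0.1],[0,0,0.12,0,0,-0.045,0.1],[0,0,0.12,0,0,-0.045,-0.1],[0,0,0.12,0,0,-0.045,-0.3],[0,0,0.12,0,0,-0.045,-0.3],[0,0,0.12,0,0,-0.045,-0.3]]' 5;python3 -c "
from h import *
o=status.get_obs(); print(o['moment'],o['force'],o['eef_rot'])"; python3 -m jog '[[0,0,0,0,0,0,-0.3],[0,0,0,0,0,0,-0.3],[0,0,0,0,0,0,-0.3]]' 60; python3 -c "
from h import *
o=status.get_obs(); print(o['moment'],o['force'],o['eef_rot'])"
```

```text
time_s: 8.9
ee_pos: [0.5121, -0.051, 0.1295]
eef_rot: [3.141, 0.002, 1.983]
force: [7.4, 3.6, 1.2]
grip_width: 0.0424
[ 0.71689503 -1.60642745 -0.0421317 ] [7.43950662 3.61431803 1.17550395] [3.14139455e+00 2.33315781e-03 1.98265165e+00]
time_s: 9.2
ee_pos: [0.5122, -0.051, 0.1296]
eef_rot: [3.141, 0.002, 1.983]
force: [3.4, 0.5, -3.1]
grip_width: 0.0414
[ 0.2585545  -0.5211933   0.05170799] [ 3.43879334  0.47928372 -3.07221709] [3.14097180e+00 2.41217071e-03 1.98261284e+00]
```

```bash
python3 -m jog '[[0,0,0,0,0,0.02,-0.3],[0,0,0,0,0,0.04,-0.3],[0,0,0,0,0,0.06,-0.3],[0,0,0,0,0,0.08,-0.3],[0,0,0,0,0,0.09,-0.3],[0,0,0,0,0,0.09,-0.3],[0,0,0,0,0,0.09,-0.3]]' 60; python3 -c "
from h import *
o=status.get_obs(); print(o['moment'],o['force'],o['eef_rot']); snap('wrist','w6')"; python3 -m jog '[[0,0,0,0,0,0,0.1],[0,0,0,0,0,0,0.3],[0,0,0,0,0,0,0.6],[0,0,-0.03,0,0,0,0.8],[0,0,-0.08,0,0,0,1],[0,0,-0.12,0,0,-0.045,1],[0,0,-0.12,0,0,-0.045,1],[0,0,-0.12,0,0,-0.045,1]]' 20;  python3 -c "
from h import *
o=status.get_obs(); print(o['moment'],o['force'],o['eef_rot'],o['ee_pos']); c=snap('wrist','w7'); im=cv2.imread('pics/w7.png')
u,v=map(int,proj(c,[.512,-.051,.17]));print(u,v)
cv2.imwrite('pics/z8.png',cv2.resize(im[v-50:v+50,u-50:u+50],None,fx=6,fy=6,interpolation=cv2.INTER_CUBIC))"
```

```text
time_s: 9.9
ee_pos: [0.5122, -0.051, 0.1295]
eef_rot: [3.141, 0.002, 1.842]
force: [3.5, -0.8, -1.9]
grip_width: 0.0416
[ 0.05879629 -0.32301994  0.7805937 ] [ 3.54602342 -0.78661459 -1.85912523] [3.14077801e+00 2.39990546e-03 1.84229781e+00]
time_s: 10.75
ee_pos: [0.512, -0.0508, 0.2497]
eef_rot: [3.14, 0.003, 1.912]
force: [0.1, -0.6, -0.6]
grip_width: 0.0938
[-0.02325143  0.1017532  -0.01579527] [ 0.08311926 -0.62875049 -0.55902799] [3.14012668e+00 2.82425054e-03 1.91199308e+00] [ 0.51201524 -0.05075219  0.24965785]
282 213
```

View pics/z8.png

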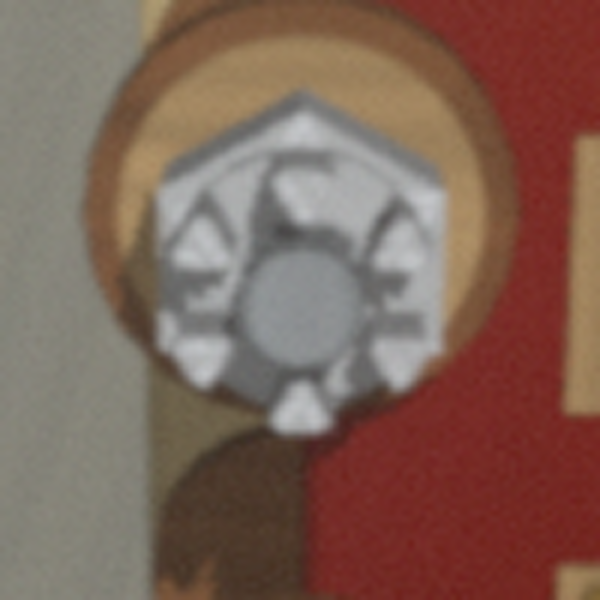

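The nut's flats are now vertical in the image, so a slot runs along the wagon's x axis. Now for the pin.

Run:
```python
from h import *
c=load('w7'); print(onz(c,281.9,213.9,.175))
plan([.495,.257,.17],3.42)
```

```text
[ 0.51124633 -0.04957751  0.175     ]
shift [0.2956 0.0873 0.078 ] turn [-1.1e-03  6.0e-04 -9.6e-01] dist 0.318
```

```bash
python3 -m jog '[[0.02,0.005,0,0,0,-0.08,1],[0.05,0.015,0,0,0,-0.17,1],[0.08,0.025,0,0,0,-0.26,1],[0.11,0.034,0,0,0,-0.35,1],[0.14,0.043,0,0,0,-0.44,1],[0.17,0.051,0,0,0,-0.53,1],[0.2,0.06,0.01,0,0,-0.62,1],[0.23,0.07,0.03,0,0,-0.71,1],[0.26,0.08,0.05,0,0,-0.8,1],[0.28,0.085,0.07,0,0,-0.88,1],[0.296,0.087,0.078,-0.001,0,-0.96,1],[0.296,0.087,0.078,-0.001,0,-0.96,1],[0.296,0.087,0.078,-0.001,0,-0.96,1],[0.296,0.087,0.078,-0.001,0,-0.96,1]]' 20
python3 - <<'E'
from h import *
snap('wrist','w8'); o=status.get_obs(); print(o['ee_pos'],o['eef_rot'],o['qpos'])
E
```

```text
time_s: 12.2
ee_pos: [0.4949, 0.2564, 0.1702]
eef_rot: [-3.141, 0.001, -2.867]
force: [0.1, -0.2, -0.2]
grip_width: 0.0944
[0.49497625 0.25644508 0.17043938] [-3.14082035e+00  1.25021300e-03 -2.86660391e+00] [ 4.12773112e-01  3.46032470e-01  1.54376755e+00 -9.86835820e-04
  1.25066049e+00 -1.43270145e+00]
```

View pics/w8.png

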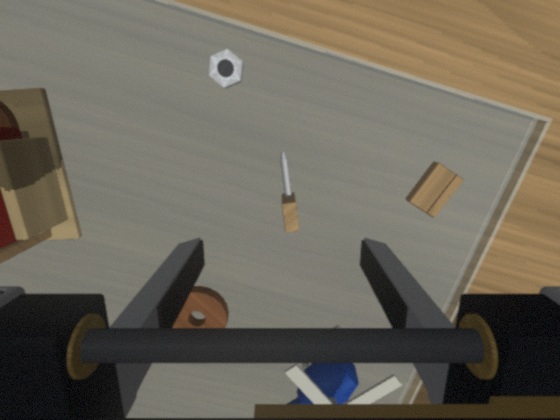

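The pin's shaft runs from about (284,152) to (289,193), and its head is at (289,197)–(292,231).

Run:
```python
from h import *
c=load('w8'); im=c['image'][:,:,::-1].copy()
cv2.imwrite('pics/z9.png',cv2.resize(im[145:240,240:335],None,fx=6,fy=6,interpolation=cv2.INTER_CUBIC))
hsv=cv2.cvtColor(im,cv2.COLOR_BGR2HSV)
roi=np.zeros(im.shape[:2],np.uint8); roi[190:240,270:310]=1
m=((hsv[...,1]>100)&(hsv[...,2]>130)).astype(np.uint8)*roi
cn=max(cv2.findContours(m,0,1)[0],key=cv2.contourArea); r=cv2.minAreaRect(cn); b=cv2.boxPoints(r); print('top face',r,b.round(1).tolist())
for p in b: print(onz(c,*p,.048).round(4))
print('ctr',onz(c,*r[0],.048))
roi[:]=0; roi[148:192,272:300]=1
m=((hsv[...,1]<40)&(hsv[...,2]>140)).astype(np.uint8)*roi
ys,xs=np.nonzero(m); print(len(xs),xs.min(),xs.max(),ys.min(),ys.max())
vx,vy,x,y=cv2.fitLine(np.c_[xs,ys].astype(np.float32),cv2.DIST_HUBER,0,.01,.01).ravel()
a=onz(c,x+vx/vy*(152-y),152,.018); bb=onz(c,x+vx/vy*(192-y),192,.018); print(a,bb,np.linalg.norm(a-bb)); d=a-bb; print('yaw',np.arctan2(d[1],d[0])%(2*np.pi))
```

```text
top face ((287.5837707519531, 209.60269165039062), (8.969619750976562, 15.807116508483887), 17.10272979736328) [[281.0, 215.8000030517578], [285.6000061035156, 200.6999969482422], [294.20001220703125, 203.39999389648438], [289.5, 218.5]]
[0.5092 0.2594 0.048 ]
[0.4934 0.2596 0.048 ]
[0.4937 0.2683 0.048 ]
[0.5095 0.2682 0.048 ]
ctr [0.5013997  0.26385857 0.048     ]
179 282 290 152 191
[0.45260163 0.24548988 0.018     ] [0.49103758 0.26232219 0.018     ] 0.041960080988390186
yaw 3.5543650219456935
```

View pics/z9.png

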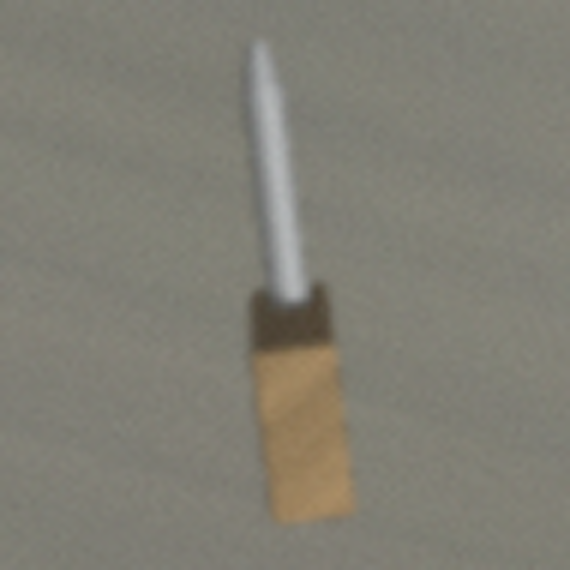

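Run:
```python
from h import *
c=load('w8')
P=lambda x,y,z:onz(c,240+x/6-.4,145+y/6-.4,z)
f=P(296.5,347.5,.048); b=P(314,517,.048); d=f-b; print(f,b,np.linalg.norm(d),'yaw',np.arctan2(d[1],d[0])%(2*np.pi),'ctr',(f+b)/2)
tip=P(261,40,.018); root=P(290,300,.018); d=tip-root; print(tip,root,np.linalg.norm(d),np.arctan2(d[1],d[0])%(2*np.pi))
h=(f+b)/2; u=d/np.linalg.norm(d); print('tip->head centre', (tip-h)@u, 'lateral',(tip-h)@np.array([-u[1],u[0],0]))
g=(h+tip-61*.001*u)/2; print(g)
```

```text
[0.49420523 0.2632271  0.048     ] [0.52112642 0.27397431 0.048     ] 0.028987113484692337 yaw 3.521417866049307 ctr [0.50766583 0.2686007  0.048     ]
[0.45184924 0.24544658 0.018     ] [0.49386966 0.26260001 0.018     ] 0.04538674060930968 3.529162274947724
tip->head centre 0.06042754920669624 lateral 0.0003415016491079663
[0.50799536 0.26855079 0.033     ]
```

Run:
```python
from h import *
plan([.509,.2688,.022],3.526)
```

```text
shift [-0.0167  0.0082  0.1485] turn [-0.0005  0.0008 -0.0697] dist 0.15
```

```bash
python3 -m jog '[[-0.0167,0.0082,0.03,0,0.0008,-0.07,0.1],[-0.0167,0.0082,0.06,0,0.0008,-0.07,0.1],[-0.0167,0.0082,0.09,0,0.0008,-0.07,0.1],[-0.0167,0.0082,0.12,0,0.0008,-0.07,0],[-0.0167,0.0082,0.14,0,0.0008,-0.07,-0.2],[-0.0167,0.0082,0.1485,0,0.0008,-0.07,-0.4],[-0.0167,0.0082,0.1485,0,0.0008,-0.07,-0.4]]' 20
python3 - <<'E'
from h import *
snap('wrist','w9'); o=status.get_obs(); print(o['ee_pos'],o['eef_rot'],o['force'])
E
```

```text
time_s: 12.95
ee_pos: [0.509, 0.2683, 0.0216]
eef_rot: [-3.141, -0.001, -2.758]
force: [0.1, -0.6, 0.7]
grip_width: 0.0413
[0.50945112 0.26858045 0.02259636] [-3.14078236e+00  4.09959818e-04 -2.75784507e+00] [ 0.05262994 -0.62845507 -0.63997362]
```

View pics/w9.png

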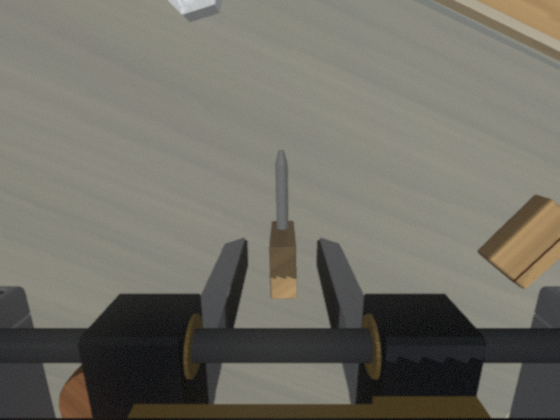

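The head is centred between the fingers and the shaft points straight up the image at u≈282. I'll close and lift.

```bash
python3 -m jog '[[0,0,0,0,0,0,-0.6],[0,0,0,0,0,0,-0.8],[0,0,0,0,0,0,-0.9],[0,0,0,0,0,0,-0.9],[0,0,0,0,0,0,-0.9],[0,0,-0.02,0,0,0,-0.9],[0,0,-0.06,0,0,0,-0.9],[0,0,-0.11,0,0,0,-0.9],[0,0,-0.16,0,0,0,-0.9],[0,0,-0.2,0,0,0,-0.9],[0,0,-0.2,0,0,0,-0.9],[0,0,-0.2,0,0,0,-0.9]]' 20
python3 - <<'E'
from h import *
c=snap('wrist','w10'); o=status.get_obs(); print(o['ee_pos'],o['eef_rot'],o['force'],o['grip_width'])
im=c['image'][:,:,::-1]; cv2.imwrite('pics/z10.png',cv2.resize(im[140:310,200:360],None,fx=3.5,fy=3.5,interpolation=cv2.INTER_CUBIC))
E
```

```text
time_s: 14.2
ee_pos: [0.5093, 0.2687, 0.2228]
eef_rot: [-3.141, 0.001, -2.758]
force: [0.3, -0.8, -1.2]
grip_width: 0.0141
[0.50890684 0.26856445 0.2214649 ] [-3.14071690e+00 -1.04990765e-03 -2.75781337e+00] [ 0.14655049 -0.58963422 -0.1593659 ] 0.013910412549283374
```

View pics/z10.png

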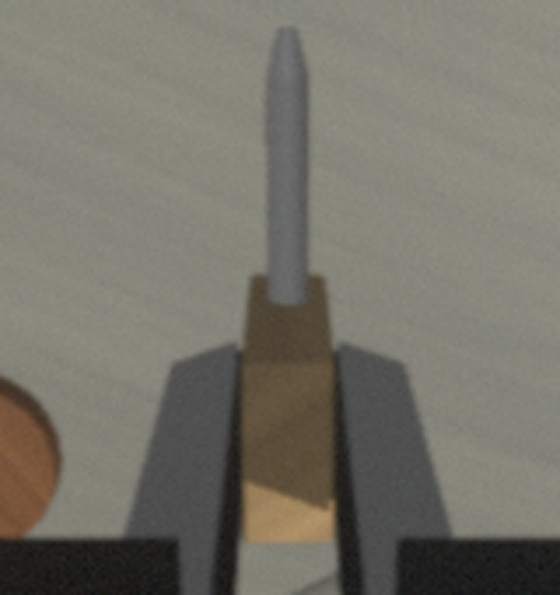

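Run:
```python
from h import *
c=load('w10'); ee=np.array([.5090,.2686,.2218]); yaw=-2.7578
tx=np.array([np.cos(yaw),np.sin(yaw),0]); ty=np.array([np.sin(yaw),-np.cos(yaw),0])
for n,(x,y),dz in (('tip',(287,28),-.0045),('root',(288,303),-.0045+.0),('topfront',(288,360),.0255)):
    p=onz(c,200+x/3.5-.4,140+y/3.5-.4,ee[2]+dz); print(n,p,(p-ee)@tx,(p-ee)@ty)
# for the approach: target TCP such that tip is 20 mm before the crown
w=np.radians(19.35); wx=np.array([np.cos(w),np.sin(w)])
H=np.array([.5122,-.0510])
for D in (.036,.070,.085,.1): print(D,H+D*wx)
plan([*(H+.1*wx),.1665],np.radians(199.35))
plan([*(H+.1*wx),.21],np.radians(199.35))
```

```text
tip [0.45163996 0.24524631 0.2173    ] 0.061931713757412174 -0.00017685077609149932
root [0.49469981 0.26280703 0.2173    ] 0.015428988718730736 -1.697895661769127e-05
topfront [0.49303922 0.26214435 0.2473    ] 0.01721690809183415 -9.651867970783198e-06
0.036 [ 0.54616644 -0.03907184]
0.07 [ 0.57824585 -0.02780635]
0.085 [ 0.59239853 -0.02283628]
0.1 [ 0.60655122 -0.01786621]
shift [ 0.0166 -0.3021  0.0552] turn [-0.0006 -0.0007  0.0293] dist 0.308
shift [ 0.0167 -0.3021  0.0117] turn [-0.0006 -0.0007  0.0293] dist 0.303
```

```bash
python3 -m jog '[[0,-0.03,0,0,0,0,-0.9],[0.002,-0.07,0,0,0,0.005,-0.9],[0.004,-0.11,0,0,0,0.01,-0.9],[0.007,-0.15,0,0,0,0.015,-0.9],[0.01,-0.19,0,0,0,0.02,-0.9],[0.012,-0.23,0,0,0,0.025,-0.9],[0.014,-0.265,0,0,0,0.029,-0.9],[0.016,-0.29,0,0,0,0.029,-0.9],[0.0166,-0.302,0,-0.0006,-0.0007,0.0293,-0.9],[0.0166,-0.302,0.0117,-0.0006,-0.0007,0.0293,-0.9],[0.0166,-0.302,0.0117,-0.0006,-0.0007,0.0293,-0.9],[0.0166,-0.302,0.0117,-0.0006,-0.0007,0.0293,-0.9]]' 20
python3 - <<'E'
from h import *
c=snap('wrist','w11'); o=status.get_obs(); print(o['ee_pos'],o['eef_rot'],o['force'],o['grip_width'])
w=np.radians(19.35); wx=np.array([np.cos(w),np.sin(w)]);H=np.array([.5122,-.0510])
plan([*(H+.092*wx),.1665],np.radians(199.35))
E
```

```text
time_s: 15.45
ee_pos: [0.6061, -0.0164, 0.2093]
eef_rot: [3.141, -0.001, -2.803]
force: [-0.0, -0.7, -0.5]
grip_width: 0.0139
[ 0.6063193  -0.0164844   0.20987657] [ 3.14124749e+00 -2.78293504e-04 -2.80243495e+00] [-0.03011679 -0.7744629  -0.39561108] 0.013904089678172787
shift [ 0.0082 -0.0014  0.0434] turn [ 0.0002 -0.0002  0.0009] dist 0.044
```

View pics/w11.png

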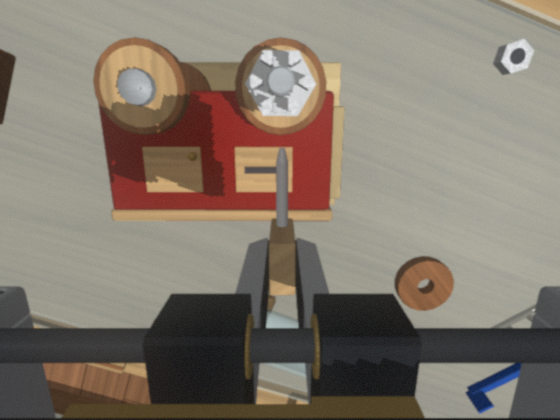

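The shaft tip is at (282,150) and points at the axle at (281,82). I'll go down to hole height.

```bash
python3 -m jog '[[0.003,-0.0014,0.015,0,0,0.001,-0.9],[0.006,-0.0014,0.03,0,0,0.001,-0.9],[0.008,-0.0014,0.0434,0,0,0.001,-0.9],[0.008,-0.0014,0.0434,0,0,0.001,-0.9],[0.008,-0.0014,0.0434,0,0,0.001,-0.9]]' 20
python3 - <<'E'
from h import *
c=snap('wrist','w12'); snap('scene','scene2'); o=status.get_obs(); print(o['ee_pos'],o['eef_rot'],o['force'],o['grip_width'])
im=c['image'][:,:,::-1]; cv2.imwrite('pics/z12.png',cv2.resize(im[30:240,200:360],None,fx=2.8,fy=2.8,interpolation=cv2.INTER_CUBIC))
s=load('scene2');u,v=map(int,proj(s,[.53,-.045,.165])); cv2.imwrite('pics/z13.png',cv2.resize(s['image'][v-40:v+40,u-40:u+40,::-1],None,fx=7,fy=7,interpolation=cv2.INTER_CUBIC))
w=np.radians(19.35); wx=np.array([np.cos(w),np.sin(w)]);H=np.array([.5122,-.0510])
e=o['ee_pos'][:2]-H; print('D',e@wx,'lat',e@[-wx[1],wx[0]])
E
```

```text
time_s: 16.0
ee_pos: [0.5994, -0.0201, 0.167]
eef_rot: [3.141, 0.0, -2.804]
force: [-0.2, -0.6, -0.4]
grip_width: 0.0137
[ 0.59966417 -0.0203196   0.16738103] [-3.14139644e+00  9.40868244e-04 -2.80379589e+00] [-0.69051231 -0.06529343 -0.62557445] 0.014050258748556654
D 0.09268908251420858 lat -3.286468109553117e-05
```

View pics/z12.png

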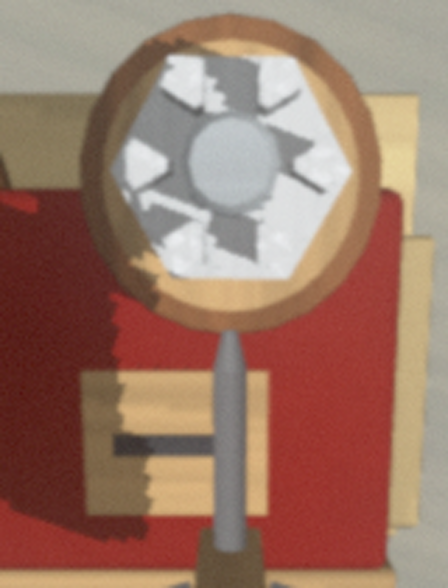

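View pics/z13.png

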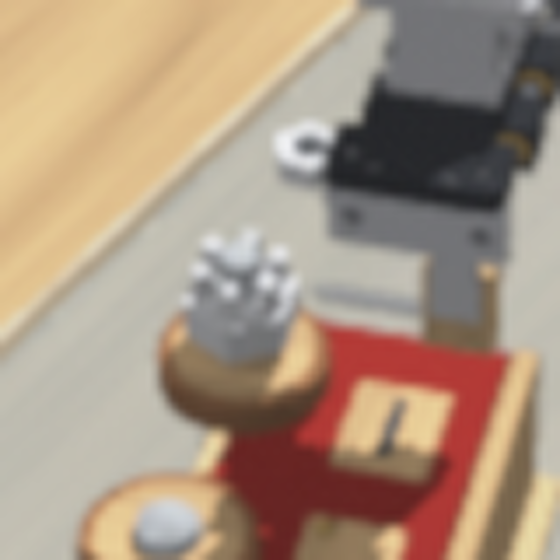

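```bash
python3 -m jog '[[0.005,0,0.0004,0,0,0,-0.9],[0.01,0,0.0004,0,0,0,-0.9],[0.014,0,0.0004,0,0,0,-0.9],[0.018,0,0.0004,0,0,0,-0.9],[0.02,0,0.0004,0,0,0,-0.9],[0.02,0,0.0004,0,0,0,-0.9]]' 20
cat > chk.py <<'E'
from h import *
w=np.radians(19.35); wx=np.array([np.cos(w),np.sin(w)]);H=np.array([.5122,-.0510])
o=status.get_obs();e=o['ee_pos'][:2]-H; print('D',e@wx,'lat',e@[-wx[1],wx[0]],'z',o['ee_pos'][2],'yaw err',(o['eef_rot'][2]-w)%np.pi,'F',o['force'],o['moment'],o['grip_width'])
E
python3 chk.py
python3 - <<'E'
from h import *
c=snap('wrist','w14')
im=c['image'][:,:,::-1]; cv2.imwrite('pics/z14.png',cv2.resize(im[50:250,200:360],None,fx=3,fy=3,interpolation=cv2.INTER_CUBIC))
E
```

```text
time_s: 16.7
ee_pos: [0.5806, -0.027, 0.1671]
eef_rot: [-3.141, 0.001, -2.804]
force: [-0.5, -0.6, -0.0]
grip_width: 0.0139
D 0.07249897334959696 lat -7.161613678123915e-05 z 0.167112446151126 yaw err 3.141507758176531 F [-0.53916792 -0.58124553 -0.0216667 ] [ 0.06800543 -0.02063675  0.04481101] 0.01386470536636392
```

View pics/z14.png

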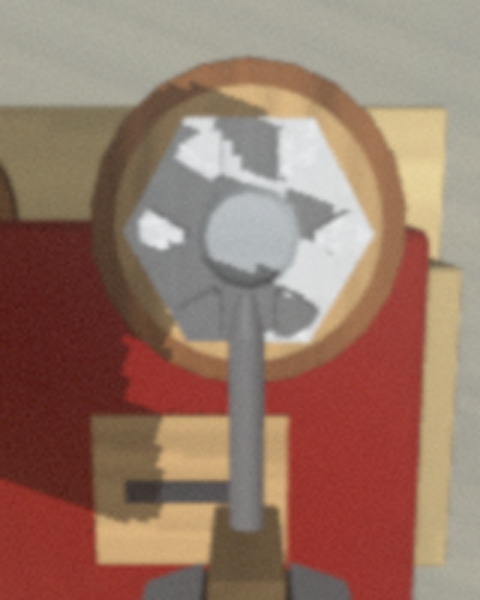

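The tip is in the slot at (246,310), while the axle centre is at 251, so the pin sits about 0.7 mm to the left. I'll nudge it and go on slowly.

```bash
python3 -m jog '[[0,0.0006,0.0003,0,0,0,-0.9],[0.003,0.0006,0.0003,0,0,0,-0.9],[0.006,0.0006,0.0003,0,0,0,-0.9],[0.009,0.0006,0.0003,0,0,0,-0.9],[0.012,0.0006,0.0003,0,0,0,-0.9]]' 20; python3 chk.py
```

```text
time_s: 17.25
ee_pos: [0.569, -0.0305, 0.1668]
eef_rot: [-3.141, 0.001, -2.804]
force: [-0.1, 0.3, -0.5]
grip_width: 0.0136
D 0.060369381019743054 lat 0.0005121496832815424 z 0.16679893654913122 yaw err 3.1415379934772645 F [-0.11468844  0.31163819 -0.46827645] [ 0.01735748  0.01583556 -0.01233678] 0.01356071885758995
```

```bash
python3 -m jog '[[0.004,0,0,0,0,0,-0.9],[0.008,0,0,0,0,0,-0.9],[0.012,0,0,0,0,0,-0.9]]' 20; python3 chk.py;  python3 -m jog '[[0.003,0,0,0,0,0,-0.9],[0.006,0,0,0,0,0,-0.9],[0.009,0,0,0,0,0,-0.9]]' 20; python3 chk.py
python3 - <<'E'
from h import *
c=snap('wrist','w15')
im=c['image'][:,:,::-1]; cv2.imwrite('pics/z15.png',cv2.resize(im[80:300,200:360],None,fx=2.7,fy=2.7,interpolation=cv2.INTER_CUBIC))
E
```

```text
time_s: 17.55
ee_pos: [0.5573, -0.0346, 0.1668]
eef_rot: [-3.141, 0.001, -2.804]
force: [-0.6, -0.8, 0.4]
grip_width: 0.0136
D 0.04797204235016912 lat 0.0005038594320251714 z 0.16679296267166 yaw err 3.141452318993711 F [-0.61817486 -0.84315345  0.36855087] [0.07464394 0.00208566 0.00387917] 0.013646454892251228
time_s: 17.85
ee_pos: [0.5486, -0.0377, 0.1668]
eef_rot: [-3.141, 0.001, -2.804]
force: [0.3, 0.6, -0.7]
grip_width: 0.0138
D 0.038730007433571384 lat 0.0004970732368844901 z 0.16680473694095171 yaw err 3.1414210230047095 F [ 0.25275298  0.64456752 -0.68395337] [ 0.0308435  -0.00461008  0.01075608] 0.01381621635595026
```

View pics/z15.png

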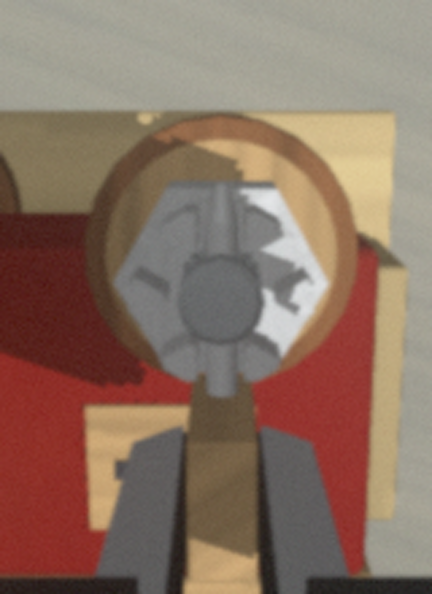

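It went through with almost no force. Next, 1 mm steps until the head touches the flat.

```bash
python3 -m jog '[[0.001,0,0,0,0,0,-0.9],[0.002,0,0,0,0,0,-0.9]]' 20; python3 chk.py;  python3 -m jog '[[0.0005,0,0,0,0,0,-0.9],[0.001,0,0,0,0,0,-0.9]]' 20; python3 chk.py
```

```text
time_s: 18.1
ee_pos: [0.5465, -0.0384, 0.1668]
eef_rot: [-3.141, 0.001, -2.804]
force: [3.3, 1.4, 0.4]
grip_width: 0.0141
D 0.0364912565246774 lat 0.0004905708538084849 z 0.16684536294186267 yaw err 3.1413748584430565 F [3.30915191 1.39080421 0.44106682] [ 0.35840526 -0.67508199  0.00150114] 0.01409412911750434
time_s: 18.3
ee_pos: [0.5462, -0.0386, 0.1671]
eef_rot: [-3.141, 0.003, -2.804]
force: [7.5, 2.9, -2.1]
grip_width: 0.0141
D 0.03618500103425173 lat 0.00046983993654690047 z 0.16708752601062282 yaw err 3.1414700885595774 F [ 7.48779184  2.86594161 -2.05983563] [ 0.61841013 -1.48676016  0.04081123] 0.014076109028790938
```

```bash
python3 -m jog '[[0,0,0,0,0,0,-0.65],[0,0,0,0,0,0,-0.6],[0,0,0,0,0,0,-0.4],[0,0,0,0,0,0,-0.4]]' 10; python3 chk.py
python3 - <<'E'
from h import *
c=snap('wrist','w16')
im=c['image'][:,:,::-1]; cv2.imwrite('pics/z16.png',cv2.resize(im[80:300,200:360],None,fx=2.7,fy=2.7,interpolation=cv2.INTER_CUBIC))
E
```

```text
time_s: 18.7
ee_pos: [0.5461, -0.0386, 0.167]
eef_rot: [-3.141, 0.003, -2.804]
force: [-0.5, -0.3, -0.0]
grip_width: 0.0279
D 0.03609379159988002 lat 0.0004287135121771764 z 0.16704037316346265 yaw err 3.1413501559569035 F [-0.46124916 -0.27900477 -0.03548749] [0.11431887 0.0318222  0.02644685] 0.02785335375403143
```

View pics/z16.png

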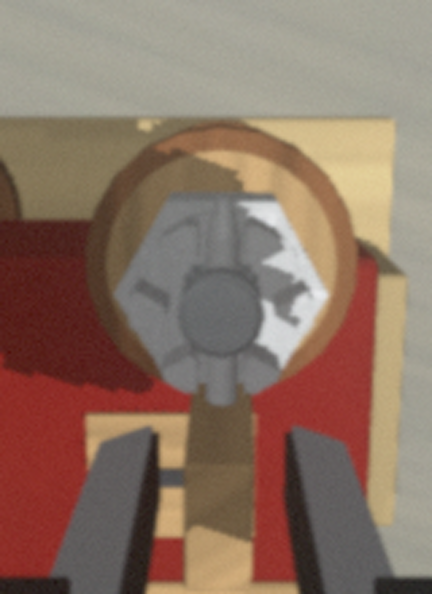

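The fingers are open and clear of the head on both sides. I'll lift straight up and check.

```bash
python3 -m jog '[[0,0,-0.02,0,0,0,-0.4],[0,0,-0.05,0,0,0,-0.4],[0,0,-0.1,0,0,0,-0.4],[0,0,-0.13,0,0,0,-0.4],[0,0,-0.13,0,0,0,-0.4],[0,0,-0.13,0,0,0,-0.4]]' 10
python3 - <<'E'
from h import *
c=snap('wrist','w17')
im=c['image'][:,:,::-1]; u,v=map(int,proj(c,[.525,-.047,.16]));print(u,v); cv2.imwrite('pics/z17.png',cv2.resize(im[v-50:v+50,u-50:u+50],None,fx=6,fy=6,interpolation=cv2.INTER_CUBIC))
s=snap('scene','scene3');u,v=map(int,proj(s,[.53,-.045,.165])); cv2.imwrite('pics/z18.png',cv2.resize(s['image'][v-40:v+40,u-40:u+40,::-1],None,fx=7,fy=7,interpolation=cv2.INTER_CUBIC))
a=snap('top','top2')
print(status.get_obs()['force'])
E
```

```text
time_s: 19.35
ee_pos: [0.5456, -0.0386, 0.2968]
eef_rot: [-3.141, 0.003, -2.804]
force: [0.3, 0.9, -0.7]
grip_width: 0.0284
280 175
[ 0.77417276  0.65053648 -0.25540948]
```

View pics/z17.png

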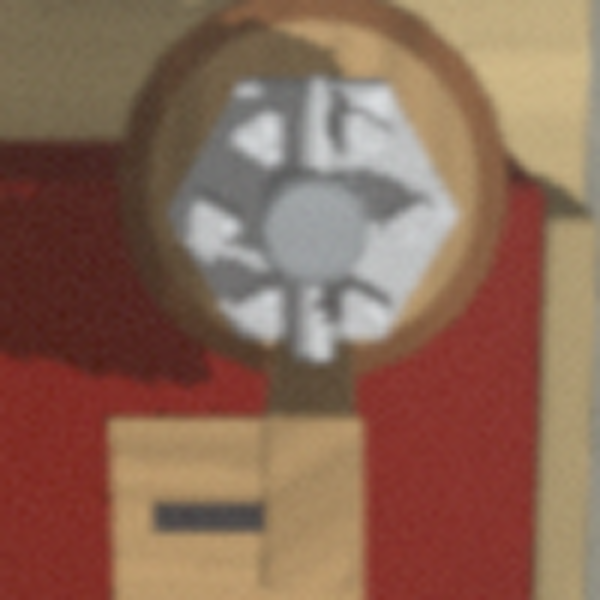

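View pics/z18.png

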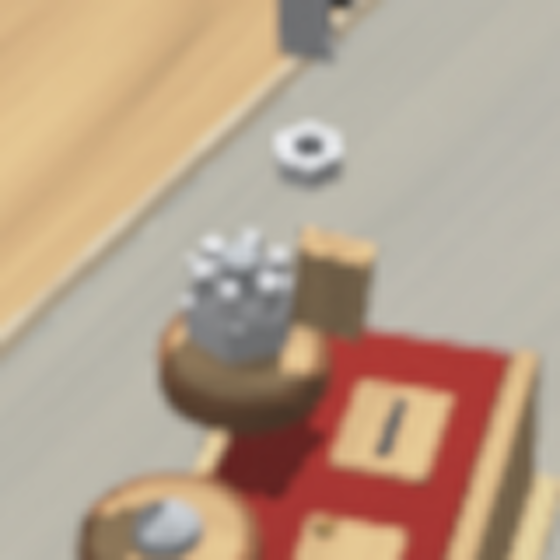

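View pics/top2.png

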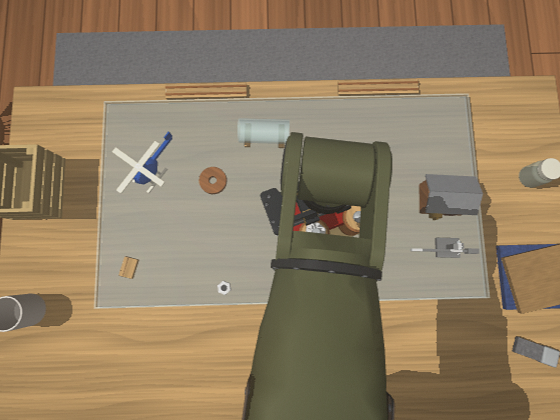

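The pin is through the slot and axle with its head upright against the nut, the nut is still aligned, and the bystanders sit at their original pixels.

```bash
python3 -c "
from h import *
print(ctrl.hand_in())"
```

```text
the job is handed in; nothing more can be done
None
```

The nut is tightened to the first slot that lines up after snug. The cross pin is home through slot and axle, and I handed the job in at about 19.5 s. The hand-in returned no verdict.

**Nut:** It went snug about 0.3–0.45 rad into the turn, when the torque rose from near zero to about 0.9 N m. I stopped at the next slot, about 0.6–0.7 rad past snug, always turning clockwise. At the first stop the picture showed the nut 4–5° short, because the pads had yielded under load. I gripped it again and turned it on until its flats looked square to the wagon.

**Pin:** I took it by its head and slid it in from the wagon's +x side with almost no force. It met the flat at about 36 mm from the axle, as expected. The highest force I read was about 8 N. Then I let go and lifted clear.

**Last checks:** The pictures show the head upright against the nut, the shaft through both slots and the gripper clear. The other toys look unmoved in the top view.

**Disagreement:** The top and wrist cameras differed by about 4 mm on where the axle is. I used the position felt when gripping the nut instead, and the pin went in freely there.

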